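# Size a depositor piston in the stepped bore gauge

### The arm

A 7-joint arm with a two-finger parallel gripper is mounted at the origin on a cart in front of the work surface, level with it; the furniture and walls round the work are solid. World frame = base frame: x ahead of the robot, y to its left, z up, the work surface at z = 0. Lengths are in m, angles in rad, forces in N, time in s.
With the tool pointing down it reaches from about 0.35 to 0.9 m from the base axis. Payload 7.2 kg.
Tool frame: the origin (TCP) lies at the very end of the fingers, on their centre line; the grasp point (between the pads) lies 19 mm behind it; z points along the fingers, y is the line along which they close (so a half turn about z gives the same grasp; the last joint's range is limited). The gripper opens to 85 mm and grips with 20 to 120 N. Pads are 22 mm wide; open, the fingers measure 114 mm over their backs; the gripper's body (76 mm by 85 mm) begins 54 mm behind the grasp point. The pads swing forward as they close: fully open they stand 13 mm farther back than shut.
Start: joints at [1.053, 0.411, -0.013, 1.596, 0.006, 1.134, -0.082], TCP at [0.272, -0.563, 0.231] pointing down, gripper open.
Joint ranges: [-2.95, 2.95], [-0.29, 1.99], [-1.47, 1.44], [0.14, 2.54], [-1.03, 4.17], [0.13, 1.85], [-2.86, 2.86]. Speed limits (rad/s): [2.39, 2.39, 3.01, 3.01, 3.14, 3.14, 3.14].

### API

Orientations are given as [roll, pitch, yaw] about the fixed x, y, z axes, in that order (R = Rz(yaw) Ry(pitch) Rx(roll)).
In Python, from bench import robot gives the robot as it stands.
- The arm moves only by the tool play_rows, never from a script. Its argument "commands" is a list of rows, each an object of numbers: "x", "y", "z": the shift along the tool's x, y, z in m; "wx", "wy", "wz": the turn, a rotation vector about the tool's x, y, z in units of 6 degrees (1.0 is 6 degrees). A call has 1 to 12 rows; each row is the pose to reach, as a shift and turn from the pose commanded when the call began, along the tool's axes at that moment; what a row does not reach only later rows make up. A row lasts 1/8 s, in which the tool goes at most 62.5 mm and 10.7 degrees, less where a joint would pass 70% of its speed; a pose out of reach is approached as far as the arm can. A call with a gripper value outside its range is refused whole. "gripper" is the closure, from 0 (fully open) to 1 (shut), set as the call begins (left out, the last holds). The fingers move at their own pace and stop on an object; "squeeze" is the grip in N (left out, the last holds). Time passes only in rows, so rows that repeat a pose let the fingers close. It gives the time, the measured TCP pose, the force, the opening and the grip force at its end, in the units of the state.
- robot.get_state(): the state, without advancing time (a new reading comes with each control period).
- robot.get_image(name): name is "side" or "top"; returns a dict with "pixels" (480x640x3 uint8, red, green, blue), "range_z" (480x640 float32, m along the optical axis (not along the pixel's ray), 0 where there is no reading), "fx", "fy", "cx", "cy" (pixels), "cam_to_world" (4x4, takes a point from camera to world coordinates). Camera axes: x right, y up, looking along -z (the intrinsics and any distortion apply to the point x, -y, -z); pixel columns grow to the right and rows downward; lengths in m; the calibration is good to about 2 mm. A picture is of the moment at which its call begins.
- robot.hand_in(): hands the job in; it is judged then, once.
The state is a dict: "clock": time; "joint_pos": joint angles; "qd": joint speeds; "tau": joint torques, N m; "eef_pos": TCP position; "eef_rot": TCP orientation; "force": force on the tool from outside, world axes, zero at the start; "wrist_torque": the same for the moment, N m; "width": finger opening in m; "gripper_force": force on a finger pad.
Only numpy, scipy, OpenCV 4.12 (cv2) and the standard library are available. Lean on these libraries where they do the work, as an engineer would, in place of code of your own. Each camera call takes 0.05 s, during which the arm holds its last target. There are 200 camera calls.

### The job

The chocolate depositor's pistons got mixed up: take the one that stands alone on the round cork coaster and try it upright in the stepped bore gauge, each step in turn from the smallest bore (lowest step) upward, until it enters, letting it bear lightly on each mouth but forcing it nowhere. Leave it standing in the first bore it enters, fully home with its collar resting flat on the step (in too large a bore the collar would drop through). Leave the two spare pistons on the slate, the carton and the tin where they are.

Things in the scene. Friction and masses are not known exactly. Their poses are not given: they have to be found in the camera images.
- piston_a_center (a point): centre, half-way up, of piston A, one of three of the same pattern in different sizes; each fits a different step of the gauge and the letters do not tell which. 68 mm tall: foot 34 mm below this point, top of the collar 12 mm below; from there up to the top a round black grip, 22 mm in diameter, 46 mm long, with a thin red band. z is its axis. It starts upright on the coaster or the slate.
- piston_b_center (a point): centre, half-way up, of piston B, one of three of the same pattern in different sizes; each fits a different step of the gauge and the letters do not tell which. 68 mm tall: foot 34 mm below this point, top of the collar 12 mm below; from there up to the top a round black grip, 22 mm in diameter, 46 mm long, with a thin red band. z is its axis. It starts upright on the coaster or the slate.
- piston_c_center (a point): centre, half-way up, of piston C, one of three of the same pattern in different sizes; each fits a different step of the gauge and the letters do not tell which. 68 mm tall: foot 34 mm below this point, top of the collar 12 mm below; from there up to the top a round black grip, 22 mm in diameter, 46 mm long, with a thin red band. z is its axis. It starts upright on the coaster or the slate.
- step1 (a point): centre of the mouth of the bore of step 1 of the gauge, on the top face of that step, which is 24 mm above the counter. Smallest bore, in the lowest step. Bore diameter 22 mm, vertical, right through the block, with a 1 mm chamfer at the mouth.
- step2 (a point): centre of the mouth of the bore of step 2 of the gauge, on the top face of that step, which is 29 mm above the counter. Bore diameter 28 mm, vertical, right through the block, with a 1 mm chamfer at the mouth.
- step3 (a point): centre of the mouth of the bore of step 3 of the gauge, on the top face of that step, which is 34 mm above the counter. Bore diameter 34 mm, vertical, right through the block, with a 1 mm chamfer at the mouth.
- step4 (a point): centre of the mouth of the bore of step 4 of the gauge, on the top face of that step, which is 39 mm above the counter. Largest bore, in the highest step. Bore diameter 40 mm, vertical, right through the block, with a 1 mm chamfer at the mouth.
- gauge: gauge screwed down: four terraces in a row, each 60 x 52 mm, 24 to 39 mm high, numbered by 1 to 4 black dots in front. Origin under its centre; steps 1 to 4 follow along its -y axis, 52 mm apart. A piston that fits has 1 mm of play in diameter; in a smaller bore it sinks at most 2 mm; in a larger one its collar drops through. Rigid: over 50 N, even for a moment, is forcing.
- coaster_top (a point): centre of the top of a round cork coaster, 90 mm in diameter, 8 mm high, fixed. The piston to be sized stands on it, within 15 mm of its centre.
- slate_top (a point): centre of the top of a black slate board, 127 x 252 mm, 8 mm high, fixed; its y axis is its long side. The two spare pistons stand on it.
- carton_center (a point): centre of a closed raspberry-red card box of truffles, 67 x 93 x 46 mm high, loose on the counter; leave it alone.
- tin_center (a point): centre of a round pastille tin with a tan lid, 70 mm in diameter, 36 mm high, loose on the counter; leave it alone.
- piston_a: piston A, origin at the centre of its foot. From the foot up: steel spigot 16 mm long, 20 to 40 mm in diameter (to be found out; its foot tapers in by 2 mm all round over the last 3 mm), steel collar 6 mm thick and 5.5 mm wider than the spigot, black grip 46 mm long. About 140 g.
- piston_b: piston B, origin at the centre of its foot. From the foot up: steel spigot 16 mm long, 20 to 40 mm in diameter (to be found out; its foot tapers in by 2 mm all round over the last 3 mm), steel collar 6 mm thick and 5.5 mm wider than the spigot, black grip 46 mm long. About 140 g.
- piston_c: piston C, origin at the centre of its foot. From the foot up: steel spigot 16 mm long, 20 to 40 mm in diameter (to be found out; its foot tapers in by 2 mm all round over the last 3 mm), steel collar 6 mm thick and 5.5 mm wider than the spigot, black grip 46 mm long. About 140 g.
Mind the look-alikes: they are no part of the job. Leave any purple or yellow look-alike of the piston_b alone. Leave any purple look-alike of the piston_c alone.

How it is judged:
By the outcome, as a careful person would: the job done as asked, in the order asked, and still so for the second after the job is handed in, with the robot touching nothing.
It also fails if it takes over 72 s, if anything falls off the work surface, if the arm or the gripper's body presses on something with over 40 N, if the wrist force passes 120 N, or if a joint passes its speed limit or range.

## Working session

There is one attempt and no reset: what is moved stays moved. The work goes in short steps, Python scripts to look and compute and a tool call to move; the robot and the scene stay as the last step left them, time stands still between calls to the robot, and variables do not carry over. Pictures are saved under pics/ and viewed, at most 10 in all, crops included, and the job is handed in when it is done.

Besides the shell and the picture viewer there is one more tool, called as name(argument=value, ...) on one line, values as JSON. play_rows: Moves the arm, as the interface text tells. Its arguments: {"type":"object","properties":{"commands":{"type":"array"},"gripper":{"type":"number"},"squeeze":{"type":"number"}},"required":["commands"]}

```bash
mkdir -p pics; cat > h.py <<'E'
import numpy as np, cv2
from bench import robot
def pts(im):
    h,w=im["range_z"].shape; v,u=np.mgrid[:h,:w]; d=im["range_z"]
    P=np.stack([(u-im["cx"])/im["fx"]*d,-(v-im["cy"])/im["fy"]*d,-d,np.ones_like(d)],-1)
    return (P@np.array(im["cam_to_world"]).T)[...,:3]
def grab(n):
    im=robot.get_image(n); np.savez(n+".npz",**im); return im
def save(im,f): cv2.imwrite("pics/"+f,im["pixels"][...,::-1])
E
python3 - <<'E'
from h import *
for n in("top","side"):
    im=grab(n); save(im,n+"1.png"); print(n,[im[k] for k in im if k not in("pixels","range_z")])
print(robot.get_state())
E
```

```text
top [445.4786198675749, 445.4786198675749, 317.0004876769911, 241.75010262985265, array([[ 1.87714282e-03,  9.97731071e-01, -6.72992264e-02,
         4.62400367e-01],
       [-9.99998153e-01,  1.84513625e-03, -5.37741497e-04,
        -7.79270741e-02],
       [-4.12345158e-04,  6.73001115e-02,  9.97732692e-01,
         1.03977690e+00],
       [ 0.00000000e+00,  0.00000000e+00,  0.00000000e+00,
         1.00000000e+00]])]
side [486.0376112561133, 486.0376112561133, 314.92550093581326, 233.9545731062651, array([[ 0.96759205,  0.12954281, -0.21675859,  0.2891856 ],
       [-0.25171157,  0.42622051, -0.86889433, -1.12159032],
       [-0.02017205,  0.89529589,  0.445015  ,  0.60093197],
       [ 0.        ,  0.        ,  0.        ,  1.        ]])]
{'clock': 0.1, 'joint_pos': array([ 1.05280333,  0.41182487, -0.01270617,  1.5969706 ,  0.00557461,
        1.13427283, -0.08219946]), 'qd': array([ 0.00019904, -0.00194481, -0.00034764, -0.002512  , -0.00147818,
       -0.00042605, -0.00112277]), 'tau': array([ 3.19728788e-03, -6.01828408e+01,  6.84475154e-01, -3.00089514e+01,
        1.40324558e-02,  6.37521705e-03, -1.09783346e-05]), 'eef_pos': array([ 0.27151443, -0.56245086,  0.23052989]), 'eef_rot': array([-3.14015446e+00,  8.08760621e-05,  4.49801740e-01]), 'force': array([ 0.29706673,  1.36960586, -0.70233866]), 'wrist_torque': array([-0.06308243, -0.01864557, -0.02104637]), 'gripper_force': 0.0, 'width': 0.08580623217959986}
```

View pics/top1.png

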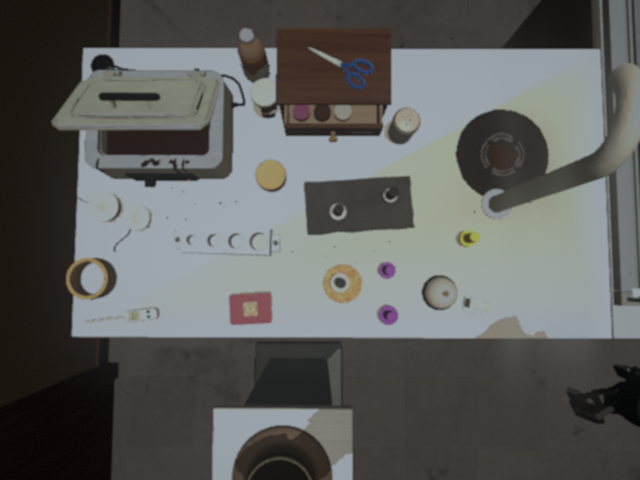

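View pics/side1.png

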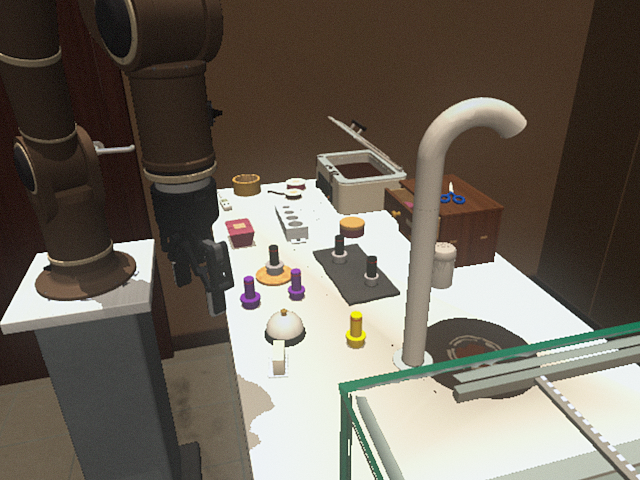

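The top view shows the gauge with bores at about (191,240), (213,240), (236,240) and (258,240). The coaster with its piston is at (342,283), and the slate with two pistons is at (338,211) and (391,194). The carton is at (250,308) and the tin at (270,175). The side view agrees, with the coaster piston at (274,260) and the gauge at (291,222).

```bash
cat > m.py <<'E'
from h import *
im=dict(np.load("top.npz")); P=pts(im); g=im["pixels"]
def cr(a,b,c,d,s): return cv2.resize(g[a:b,c:d],None,fx=s,fy=s,interpolation=cv2.INTER_NEAREST)[...,::-1]
A=cr(222,262,165,293,6); B=cr(255,310,305,433,6)
cv2.imwrite("pics/crop1.png",np.vstack([A,B]))
for u in range(170,290,3): print(u,np.round(P[240,u],3),g[240,u].sum(), end=' ; ')
print()
for name,(a,b,c,d),lo,hi in(("pist",(262,305,320,364),.06,.09),("coaster",(255,310,315,370),.004,.014),("s1",(200,225,325,352),.06,.09),("s2",(182,208,378,405),.06,.09),("carton",(280,330,220,280),.036,.06),("gauge",(225,260,172,285),.018,.045)):
    Q=P[a:b,c:d].reshape(-1,3); m=(Q[:,2]>lo)&(Q[:,2]<hi); Q=Q[m]; print(name,len(Q),Q.mean(0).round(4),Q.min(0).round(3),Q.max(0).round(3))
E
python3 m.py
```

```text
170 [ 0.536  0.268 -0.003] 500 ; 173 [0.536 0.259 0.001] 494 ; 176 [0.535 0.25  0.01 ] 276 ; 179 [0.535 0.242 0.011] 378 ; 182 [0.534 0.231 0.024] 500 ; 185 [0.534 0.224 0.024] 475 ; 188 [0.535 0.222 0.01 ] 270 ; 191 [0.536 0.217 0.003] 506 ; 194 [ 0.536  0.211 -0.001] 496 ; 197 [0.534 0.197 0.023] 497 ; 200 [0.534 0.19  0.024] 500 ; 203 [0.534 0.181 0.031] 500 ; 206 [0.534 0.174 0.032] 452 ; 209 [0.535 0.173 0.011] 275 ; 212 [0.536 0.168 0.001] 506 ; 215 [0.536 0.161 0.001] 501 ; 218 [ 0.536  0.155 -0.003] 497 ; 221 [0.534 0.142 0.026] 501 ; 224 [0.534 0.135 0.027] 500 ; 227 [0.534 0.126 0.035] 448 ; 230 [0.535 0.123 0.015] 277 ; 233 [0.536 0.119 0.002] 504 ; 236 [ 0.536  0.112 -0.001] 500 ; 239 [ 0.537  0.106 -0.003] 501 ; 242 [ 0.536  0.099 -0.002] 493 ; 245 [0.534 0.086 0.033] 500 ; 248 [0.534 0.078 0.039] 480 ; 251 [0.535 0.074 0.018] 273 ; 254 [ 0.536  0.07  -0.   ] 490 ; 257 [ 0.536  0.063 -0.001] 489 ; 260 [0.536 0.056 0.001] 488 ; 263 [0.536 0.049 0.002] 491 ; 266 [0.536 0.042 0.003] 485 ; 269 [0.534 0.031 0.038] 418 ; 272 [0.536 0.027 0.01 ] 460 ; 275 [0.536 0.02  0.012] 400 ; 278 [0.536 0.013 0.006] 473 ; 281 [0.536 0.007 0.001] 480 ; 284 [ 0.536 -0.     0.004] 485 ; 287 [ 0.537 -0.007  0.   ] 485 ; 
pist 84 [ 0.4395 -0.1291  0.0756] [ 0.43  -0.14   0.068] [ 0.449 -0.119  0.081]
coaster 890 [ 0.4359 -0.1388  0.0077] [ 0.379 -0.195  0.004] [ 0.502 -0.075  0.013]
s1 87 [ 0.5997 -0.1249  0.0751] [ 0.59  -0.136  0.06 ] [ 0.61  -0.114  0.08 ]
s2 94 [ 0.6375 -0.2438  0.0745] [ 0.628 -0.255  0.06 ] [ 0.648 -0.234  0.08 ]
carton 1260 [0.3814 0.0696 0.0451] [0.347 0.022 0.039] [0.415 0.116 0.051]
gauge 1880 [0.5344 0.1375 0.0303] [0.502 0.028 0.018] [0.567 0.237 0.044]
```

View pics/crop1.png

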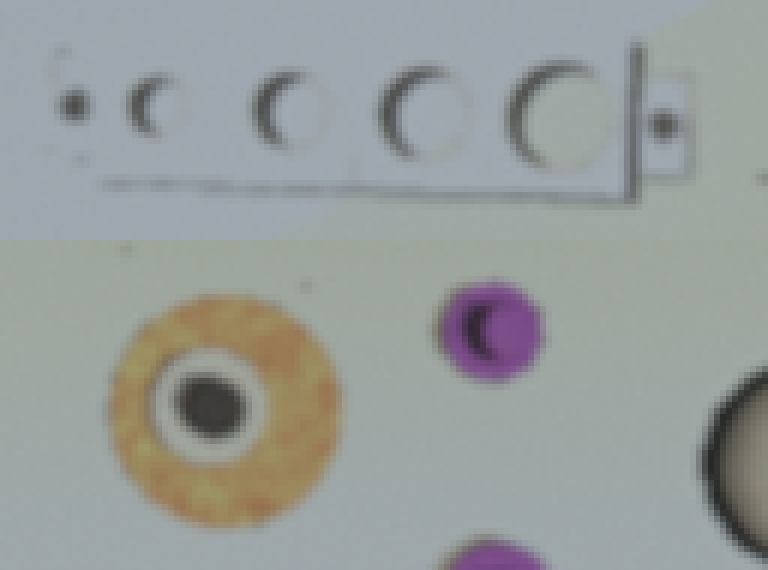

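```bash
cat > m2.py <<'E'
from h import *
def plane(im,uv,z):
    T=im["cam_to_world"]; uv=np.atleast_2d(uv).astype(float)
    d=np.c_[(uv[:,0]-im["cx"])/im["fx"],-(uv[:,1]-im["cy"])/im["fy"],-np.ones(len(uv))]@T[:3,:3].T
    return T[:3,3]+d*((z-T[2,3])/d[:,2])[:,None]
if __name__=="__main__":
  for n in("top","side"):
    im=dict(np.load(n+".npz")); P=pts(im); v,u=np.mgrid[:480,:640]; uv=np.c_[u.ravel(),v.ravel()]
    Z=P[...,2].ravel()
    ys=[.215,.163,.111,.060]
    for i,y in enumerate(ys):
        z=.024+.005*i; Q=plane(im,uv,z); r=11+3*i
        m=(np.abs(Q[:,1]-y)<.0245)&(np.abs(Q[:,0]-.534)<.0255)&(Z<z-.004)
        q=Q[m]; print(n,i+1,m.sum(),(q.min(0)[:2]/2+q.max(0)[:2]/2).round(4),q.mean(0)[:2].round(4),np.ptp(q,0)[:2].round(4),2*r)
    for z,lo,hi,R in((.076,.07,.085,.02),(.030,.02,.036,.035)):
        Q=P.reshape(-1,3); m=(np.hypot(Q[:,0]-.439,Q[:,1]+.130)<R)&(Z>lo)&(Z<hi); q=plane(im,uv,z)[m]
        print(n,"pist",z,m.sum(),q.mean(0)[:2].round(4),((q.min(0)+q.max(0))/2)[:2].round(4),np.ptp(q,0)[:2].round(4),Z[m].mean().round(4))
    hsv=cv2.cvtColor(im["pixels"],cv2.COLOR_RGB2HSV); Q=P.reshape(-1,3)
    m=(np.hypot(Q[:,0]-.436,Q[:,1]+.135)<.06)&(hsv[...,1].ravel()>100)&(hsv[...,0].ravel()<28)
    q=plane(im,uv,.008)[m]; print("coaster",((q.min(0)+q.max(0))/2)[:2].round(4),np.ptp(q,0)[:2].round(4))
E
python3 m2.py
```

```text
top 1 97 [0.5332 0.2176] [0.5361 0.2177] [0.0481 0.0421] 22
top 2 140 [0.5341 0.1628] [0.5355 0.1625] [0.0502 0.0485] 28
top 3 198 [0.5339 0.1128] [0.5333 0.1101] [0.0499 0.0454] 34
top 4 260 [0.5336 0.0601] [0.5323 0.0571] [0.0497 0.0455] 40
top pist 0.076 83 [ 0.4395 -0.1292] [ 0.4395 -0.1293] [0.0193 0.0216] 0.0757
top pist 0.03 207 [ 0.4398 -0.1287] [ 0.4395 -0.1295] [0.0405 0.0407] 0.0297
coaster [ 0.4357 -0.1364] [0.0804 0.0808]
side 1 6 [0.5298 0.2105] [0.53   0.2089] [0.0116 0.0093] 22
side 2 15 [0.5288 0.1564] [0.5291 0.1561] [0.0168 0.0159] 28
side 3 30 [0.5361 0.1085] [0.5293 0.1059] [0.0467 0.0252] 34
side 4 54 [0.5343 0.0594] [0.5291 0.0528] [0.0497 0.0433] 40
side pist 0.076 57 [ 0.4339 -0.1335] [ 0.4344 -0.1335] [0.0227 0.0313] 0.0756
side pist 0.03 152 [ 0.4333 -0.1402] [ 0.4344 -0.138 ] [0.0428 0.0568] 0.0295
coaster [ 0.4313 -0.1024] [0.0857 0.1767]
```

```bash
cat > m3.py <<'E'
from m2 import *
C=[]
im=dict(np.load("top.npz")); P=pts(im); v,u=np.mgrid[:480,:640]; uv=np.c_[u.ravel(),v.ravel()]
for i,y in enumerate([.215,.163,.111,.060]):
    z=.024+.005*i; Q=plane(im,uv,z); r=.011+.003*i
    m=((np.hypot(Q[:,1]-y,Q[:,0]-.535)<r+.006)&(P[...,2].ravel()<z-.003)).reshape(480,640).astype(np.uint8)
    _,L,S,c=cv2.connectedComponentsWithStats(m,connectivity=4); k=1+np.argmax(S[1:,4])
    q=Q[L.ravel()==k]; A=S[k,4]*((im["cam_to_world"][2,3]-z)/im["fx"])**2
    C.append(q.mean(0)[:2]); print(i+1,q.mean(0)[:2].round(4),np.ptp(q,0)[:2].round(4),"D",2*np.sqrt(A/np.pi).round(4))
C=np.array(C); k=np.arange(4); print(np.polyfit(k,C[:,1],1),np.polyfit(k,C[:,0],1))
E
python3 m3.py
```

```text
1 [0.5366 0.2102] [0.0184 0.0206] D 0.0214
2 [0.5349 0.158 ] [0.0251 0.0273] D 0.027
3 [0.5334 0.106 ] [0.0318 0.0318] D 0.0334
4 [0.5315 0.0546] [0.0361 0.0384] D 0.0396
[-0.05190111  0.21004193] [-0.00166561  0.53659771]
```

play_rows(commands=[{"x":0.04,"y":-0.04,"wz":-1.2},{"x":0.08,"y":-0.075,"wz":-2.5},{"x":0.12,"y":-0.112,"wz":-3.8},{"x":0.16,"y":-0.149,"wz":-5.1},{"x":0.2,"y":-0.187,"wz":-6.4},{"x":0.24,"y":-0.224,"wz":-7.7},{"x":0.28,"y":-0.261,"wz":-9},{"x":0.315,"y":-0.294,"wz":-10},{"x":0.335,"y":-0.312,"wz":-10.5},{"x":0.34,"y":-0.317,"wz":-10.7},{"x":0.34,"y":-0.317,"wz":-10.7},{"x":0.34,"y":-0.317,"wz":-10.7}], gripper=0)

```text
invalid input at $.commands[0]: expected keys x, y, z, wx, wy, wz
```

```bash
python3 - <<'E'
from h import *
s=robot.get_state(); print(s)
E
```

```text
{'clock': 0.1, 'joint_pos': array([ 1.05280333,  0.41182487, -0.01270617,  1.5969706 ,  0.00557461,
        1.13427283, -0.08219946]), 'qd': array([ 0.00019904, -0.00194481, -0.00034764, -0.002512  , -0.00147818,
       -0.00042605, -0.00112277]), 'tau': array([ 3.19728788e-03, -6.01828408e+01,  6.84475154e-01, -3.00089514e+01,
        1.40324558e-02,  6.37521705e-03, -1.09783346e-05]), 'eef_pos': array([ 0.27151443, -0.56245086,  0.23052989]), 'eef_rot': array([-3.14015446e+00,  8.08760621e-05,  4.49801740e-01]), 'force': array([ 0.29706673,  1.36960586, -0.70233866]), 'wrist_torque': array([-0.06308243, -0.01864557, -0.02104637]), 'gripper_force': 0.0, 'width': 0.08580623217959986}
```

All keys are needed in every row.

play_rows(commands=[{"x":0.04,"y":-0.04,"z":0,"wx":0,"wy":0,"wz":-1.2},{"x":0.08,"y":-0.075,"z":0,"wx":0,"wy":0,"wz":-2.5},{"x":0.12,"y":-0.112,"z":0,"wx":0,"wy":0,"wz":-3.8},{"x":0.16,"y":-0.149,"z":0,"wx":0,"wy":0,"wz":-5.1},{"x":0.2,"y":-0.187,"z":0,"wx":0,"wy":0,"wz":-6.4},{"x":0.24,"y":-0.224,"z":0,"wx":0,"wy":0,"wz":-7.7},{"x":0.28,"y":-0.261,"z":0,"wx":0,"wy":0,"wz":-9},{"x":0.315,"y":-0.294,"z":0,"wx":0,"wy":0,"wz":-10},{"x":0.335,"y":-0.312,"z":0,"wx":0,"wy":0,"wz":-10.5},{"x":0.34,"y":-0.317,"z":0,"wx":0,"wy":0,"wz":-10.7},{"x":0.34,"y":-0.317,"z":0,"wx":0,"wy":0,"wz":-10.7},{"x":0.34,"y":-0.317,"z":0,"wx":0,"wy":0,"wz":-10.7}], gripper=0)

```text
clock: 1.6
eef_pos: [0.4396, -0.1312, 0.2311]
eef_rot: [-3.141, 0.0, 1.567]
force: [-0.2, -0.4, -0.4]
width: 0.085
gripper_force: 0.0
```

play_rows(commands=[{"x":0,"y":0,"z":0.03,"wx":0,"wy":0,"wz":0},{"x":0,"y":0,"z":0.06,"wx":0,"wy":0,"wz":0},{"x":0,"y":0,"z":0.09,"wx":0,"wy":0,"wz":0},{"x":0,"y":0,"z":0.11,"wx":0,"wy":0,"wz":0},{"x":0,"y":0,"z":0.12,"wx":0,"wy":0,"wz":0},{"x":0,"y":0,"z":0.12,"wx":0,"wy":0,"wz":0},{"x":0,"y":0,"z":0.12,"wx":0,"wy":0,"wz":0},{"x":0,"y":0,"z":0.12,"wx":0,"wy":0,"wz":0}])

```text
clock: 2.6
eef_pos: [0.4406, -0.1298, 0.1121]
eef_rot: [3.14, 0.001, 1.57]
force: [1.2, -0.5, 0.5]
width: 0.0848
gripper_force: 0.0
```

```bash
python3 - <<'E'
from h import *
im=grab("side"); cv2.imwrite("pics/s2.png",cv2.resize(im["pixels"][150:350,180:400],None,fx=2.5,fy=2.5)[...,::-1]); print(robot.get_state()["eef_pos"])
E
```

```text
[ 0.44047035 -0.12972845  0.11193957]
```

View pics/s2.png

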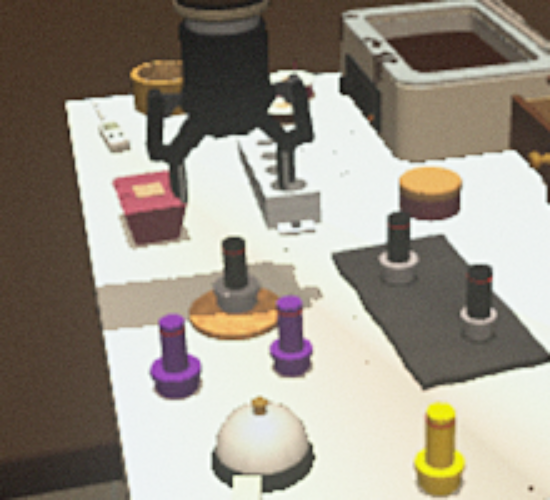

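The fingers at crop (180,190) and (288,185) straddle the piston at (234,260), centred on it, so I'll go down and grip.

play_rows(commands=[{"x":0,"y":-0.001,"z":0.02,"wx":0,"wy":0,"wz":0},{"x":0,"y":-0.001,"z":0.04,"wx":0,"wy":0,"wz":0},{"x":0,"y":-0.001,"z":0.06,"wx":0,"wy":0,"wz":0},{"x":0,"y":-0.001,"z":0.07,"wx":0,"wy":0,"wz":0},{"x":0,"y":-0.001,"z":0.073,"wx":0,"wy":0,"wz":0},{"x":0,"y":-0.001,"z":0.073,"wx":0,"wy":0,"wz":0},{"x":0,"y":-0.001,"z":0.073,"wx":0,"wy":0,"wz":0},{"x":0,"y":-0.001,"z":0.073,"wx":0,"wy":0,"wz":0}])

```text
clock: 3.65
eef_pos: [0.4394, -0.1297, 0.0387]
eef_rot: [3.141, 0.0, 1.57]
force: [-0.5, 0.7, -0.6]
width: 0.0854
gripper_force: 0.0
```

play_rows(commands=[{"x":0,"y":0,"z":0,"wx":0,"wy":0,"wz":0},{"x":0,"y":0,"z":0,"wx":0,"wy":0,"wz":0},{"x":0,"y":0,"z":0,"wx":0,"wy":0,"wz":0},{"x":0,"y":0,"z":0,"wx":0,"wy":0,"wz":0},{"x":0,"y":0,"z":0,"wx":0,"wy":0,"wz":0},{"x":0,"y":0,"z":0,"wx":0,"wy":0,"wz":0},{"x":0,"y":0,"z":0,"wx":0,"wy":0,"wz":0},{"x":0,"y":0,"z":0,"wx":0,"wy":0,"wz":0}], gripper=1, squeeze=50)

```text
clock: 4.65
eef_pos: [0.4389, -0.1295, 0.0382]
eef_rot: [-3.141, -0.0, 1.57]
force: [0.4, -0.3, -2.0]
width: 0.0208
gripper_force: 48.9
```

play_rows(commands=[{"x":0,"y":0,"z":-0.01,"wx":0,"wy":0,"wz":0},{"x":0,"y":0,"z":-0.03,"wx":0,"wy":0,"wz":0},{"x":0,"y":0,"z":-0.05,"wx":0,"wy":0,"wz":0},{"x":0,"y":0,"z":-0.06,"wx":0,"wy":0,"wz":0},{"x":0.03,"y":0.009,"z":-0.06,"wx":0,"wy":0,"wz":0},{"x":0.07,"y":0.02,"z":-0.06,"wx":0,"wy":0,"wz":0},{"x":0.11,"y":0.031,"z":-0.06,"wx":0,"wy":0,"wz":0},{"x":0.15,"y":0.043,"z":-0.06,"wx":0,"wy":0,"wz":0},{"x":0.19,"y":0.054,"z":-0.06,"wx":0,"wy":0,"wz":0},{"x":0.23,"y":0.066,"z":-0.06,"wx":0,"wy":0,"wz":0},{"x":0.27,"y":0.077,"z":-0.06,"wx":0,"wy":0,"wz":0},{"x":0.3,"y":0.085,"z":-0.06,"wx":0,"wy":0,"wz":0}])

```text
clock: 6.15
eef_pos: [0.5243, 0.1724, 0.0983]
eef_rot: [-3.142, -0.001, 1.572]
force: [0.5, 0.1, -1.5]
width: 0.0212
gripper_force: 49.0
```

play_rows(commands=[{"x":0.02,"y":0.007,"z":0,"wx":0,"wy":0,"wz":0},{"x":0.035,"y":0.011,"z":0,"wx":0,"wy":0,"wz":0},{"x":0.039,"y":0.012,"z":0,"wx":0,"wy":0,"wz":0},{"x":0.039,"y":0.012,"z":0,"wx":0,"wy":0,"wz":0},{"x":0.039,"y":0.012,"z":0,"wx":0,"wy":0,"wz":0},{"x":0.039,"y":0.012,"z":0,"wx":0,"wy":0,"wz":0},{"x":0.039,"y":0.012,"z":0,"wx":0,"wy":0,"wz":0},{"x":0.039,"y":0.012,"z":0,"wx":0,"wy":0,"wz":0}])

```text
clock: 7.15
eef_pos: [0.5363, 0.2092, 0.0983]
eef_rot: [3.142, 0.0, 1.57]
force: [-0.2, 0.2, -1.2]
width: 0.0209
gripper_force: 49.0
```

```bash
python3 - <<'E'
from h import *
t=grab("top");s=grab("side")
f=lambda g,a,b,c,d,k:cv2.resize(g["pixels"][a:b,c:d],None,fx=k,fy=k)[...,::-1]
cv2.imwrite("pics/p3.png",np.hstack([f(t,170,290,150,300,2.5),f(s,150,270,220,370,2.5)])); s=robot.get_state();print(s["eef_pos"],s["eef_rot"],s["force"])
E
```

```text
[0.53627069 0.20933957 0.09831249] [3.14152267e+00 2.89334487e-05 1.57023149e+00] [-0.58428686  0.27267531 -1.40931843]
```

View pics/p3.png

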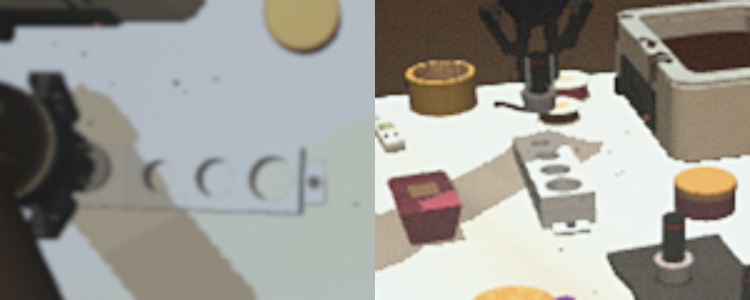

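The piston hangs upright over step 1: at (95,165) in the top crop and (538,95) in the side crop. Both agree with the measured position, so I'll lower it gently.

play_rows(commands=[{"x":0,"y":0,"z":0.01,"wx":0,"wy":0,"wz":0},{"x":0,"y":0,"z":0.02,"wx":0,"wy":0,"wz":0},{"x":0,"y":0,"z":0.03,"wx":0,"wy":0,"wz":0},{"x":0,"y":0,"z":0.036,"wx":0,"wy":0,"wz":0},{"x":0,"y":0,"z":0.04,"wx":0,"wy":0,"wz":0},{"x":0,"y":0,"z":0.041,"wx":0,"wy":0,"wz":0},{"x":0,"y":0,"z":0.042,"wx":0,"wy":0,"wz":0},{"x":0,"y":0,"z":0.042,"wx":0,"wy":0,"wz":0},{"x":0,"y":0,"z":0.042,"wx":0,"wy":0,"wz":0}])

```text
clock: 8.38
eef_pos: [0.5364, 0.2095, 0.0565]
eef_rot: [3.141, -0.0, 1.57]
force: [-1.0, -0.3, -2.1]
width: 0.0208
gripper_force: 49.0
```

play_rows(commands=[{"x":0,"y":0,"z":0.0005,"wx":0,"wy":0,"wz":0},{"x":0,"y":0,"z":0.001,"wx":0,"wy":0,"wz":0},{"x":0,"y":0,"z":0.0015,"wx":0,"wy":0,"wz":0},{"x":0,"y":0,"z":0.002,"wx":0,"wy":0,"wz":0},{"x":0,"y":0,"z":0.002,"wx":0,"wy":0,"wz":0}])

```text
clock: 9.0
eef_pos: [0.5363, 0.2094, 0.0543]
eef_rot: [3.142, 0.0, 1.57]
force: [-0.2, -0.0, -1.6]
width: 0.0208
gripper_force: 49.1
```

play_rows(commands=[{"x":0,"y":0,"z":0.0005,"wx":0,"wy":0,"wz":0},{"x":0,"y":0,"z":0.001,"wx":0,"wy":0,"wz":0},{"x":0,"y":0,"z":0.001,"wx":0,"wy":0,"wz":0},{"x":0,"y":0,"z":0.001,"wx":0,"wy":0,"wz":0}])

```text
clock: 9.5
eef_pos: [0.5363, 0.2095, 0.0542]
eef_rot: [3.141, 0.0, 1.57]
force: [-2.9, -1.9, 8.8]
width: 0.021
gripper_force: 50.1
```

Step 1 bears it: about 10 N with the foot at 24 mm. On to step 2.

play_rows(commands=[{"x":0,"y":0,"z":-0.01,"wx":0,"wy":0,"wz":0},{"x":0,"y":0,"z":-0.02,"wx":0,"wy":0,"wz":0},{"x":-0.015,"y":0,"z":-0.02,"wx":0,"wy":0,"wz":0},{"x":-0.03,"y":-0.001,"z":-0.02,"wx":0,"wy":0,"wz":0},{"x":-0.045,"y":-0.0015,"z":-0.02,"wx":0,"wy":0,"wz":0},{"x":-0.0515,"y":-0.0017,"z":-0.02,"wx":0,"wy":0,"wz":0},{"x":-0.0515,"y":-0.0017,"z":-0.02,"wx":0,"wy":0,"wz":0},{"x":-0.0515,"y":-0.0017,"z":-0.02,"wx":0,"wy":0,"wz":0},{"x":-0.0515,"y":-0.0017,"z":-0.014,"wx":0,"wy":0,"wz":0},{"x":-0.0515,"y":-0.0017,"z":-0.009,"wx":0,"wy":0,"wz":0},{"x":-0.0515,"y":-0.0017,"z":-0.0075,"wx":0,"wy":0,"wz":0},{"x":-0.0515,"y":-0.0017,"z":-0.0075,"wx":0,"wy":0,"wz":0}])

```text
clock: 11.0
eef_pos: [0.5344, 0.158, 0.0605]
eef_rot: [-3.141, 0.0, 1.571]
force: [0.1, -0.0, -1.8]
width: 0.021
gripper_force: 49.2
```

play_rows(commands=[{"x":0,"y":0,"z":0.0005,"wx":0,"wy":0,"wz":0},{"x":0,"y":0,"z":0.001,"wx":0,"wy":0,"wz":0},{"x":0,"y":0,"z":0.0015,"wx":0,"wy":0,"wz":0},{"x":0,"y":0,"z":0.0015,"wx":0,"wy":0,"wz":0},{"x":0,"y":0,"z":0.0015,"wx":0,"wy":0,"wz":0}])

```text
clock: 11.62
eef_pos: [0.5345, 0.1579, 0.0593]
eef_rot: [3.142, 0.0, 1.57]
force: [0.9, 0.1, -1.7]
width: 0.021
gripper_force: 49.2
```

play_rows(commands=[{"x":0,"y":0,"z":0.0005,"wx":0,"wy":0,"wz":0},{"x":0,"y":0,"z":0.001,"wx":0,"wy":0,"wz":0},{"x":0,"y":0,"z":0.001,"wx":0,"wy":0,"wz":0},{"x":0,"y":0,"z":0.001,"wx":0,"wy":0,"wz":0}])

```text
clock: 12.12
eef_pos: [0.5346, 0.1579, 0.0592]
eef_rot: [3.141, 0.0, 1.57]
force: [-3.3, -2.3, 8.4]
width: 0.0204
gripper_force: 50.0
```

Step 2 bears it too. On to step 3.

play_rows(commands=[{"x":0,"y":0,"z":-0.01,"wx":0,"wy":0,"wz":0},{"x":0,"y":0,"z":-0.02,"wx":0,"wy":0,"wz":0},{"x":-0.015,"y":0,"z":-0.02,"wx":0,"wy":0,"wz":0},{"x":-0.03,"y":-0.001,"z":-0.02,"wx":0,"wy":0,"wz":0},{"x":-0.045,"y":-0.0015,"z":-0.02,"wx":0,"wy":0,"wz":0},{"x":-0.052,"y":-0.0016,"z":-0.02,"wx":0,"wy":0,"wz":0},{"x":-0.052,"y":-0.0016,"z":-0.02,"wx":0,"wy":0,"wz":0},{"x":-0.052,"y":-0.0016,"z":-0.02,"wx":0,"wy":0,"wz":0},{"x":-0.052,"y":-0.0016,"z":-0.014,"wx":0,"wy":0,"wz":0},{"x":-0.052,"y":-0.0016,"z":-0.009,"wx":0,"wy":0,"wz":0},{"x":-0.052,"y":-0.0016,"z":-0.0075,"wx":0,"wy":0,"wz":0},{"x":-0.052,"y":-0.0016,"z":-0.0075,"wx":0,"wy":0,"wz":0}])

```text
clock: 13.62
eef_pos: [0.5328, 0.106, 0.0655]
eef_rot: [-3.141, 0.0, 1.571]
force: [-1.0, -0.5, -2.3]
width: 0.0208
gripper_force: 49.2
```

play_rows(commands=[{"x":0,"y":0,"z":0.0005,"wx":0,"wy":0,"wz":0},{"x":0,"y":0,"z":0.001,"wx":0,"wy":0,"wz":0},{"x":0,"y":0,"z":0.0015,"wx":0,"wy":0,"wz":0},{"x":0,"y":0,"z":0.002,"wx":0,"wy":0,"wz":0},{"x":0,"y":0,"z":0.0025,"wx":0,"wy":0,"wz":0},{"x":0,"y":0,"z":0.0025,"wx":0,"wy":0,"wz":0},{"x":0,"y":0,"z":0.0025,"wx":0,"wy":0,"wz":0}])

```text
clock: 14.5
eef_pos: [0.533, 0.106, 0.0641]
eef_rot: [3.141, 0.0, 1.57]
force: [-3.2, -1.4, 6.8]
width: 0.0207
gripper_force: 49.9
```

Step 3 bears it as well: about 9 N at 34 mm. The collar measured about 43 mm, which suits a 39 mm spigot. On to step 4.

play_rows(commands=[{"x":0,"y":0,"z":-0.01,"wx":0,"wy":0,"wz":0},{"x":0,"y":0,"z":-0.02,"wx":0,"wy":0,"wz":0},{"x":-0.015,"y":0,"z":-0.02,"wx":0,"wy":0,"wz":0},{"x":-0.03,"y":-0.001,"z":-0.02,"wx":0,"wy":0,"wz":0},{"x":-0.045,"y":-0.0015,"z":-0.02,"wx":0,"wy":0,"wz":0},{"x":-0.052,"y":-0.0017,"z":-0.02,"wx":0,"wy":0,"wz":0},{"x":-0.052,"y":-0.0017,"z":-0.02,"wx":0,"wy":0,"wz":0},{"x":-0.052,"y":-0.0017,"z":-0.02,"wx":0,"wy":0,"wz":0},{"x":-0.052,"y":-0.0017,"z":-0.014,"wx":0,"wy":0,"wz":0},{"x":-0.052,"y":-0.0017,"z":-0.009,"wx":0,"wy":0,"wz":0},{"x":-0.052,"y":-0.0017,"z":-0.0075,"wx":0,"wy":0,"wz":0},{"x":-0.052,"y":-0.0017,"z":-0.0075,"wx":0,"wy":0,"wz":0}])

```text
clock: 16.0
eef_pos: [0.531, 0.0541, 0.0705]
eef_rot: [-3.141, -0.0, 1.571]
force: [-0.0, -0.1, -1.9]
width: 0.0208
gripper_force: 49.2
```

play_rows(commands=[{"x":0,"y":0,"z":0.0005,"wx":0,"wy":0,"wz":0},{"x":0,"y":0,"z":0.001,"wx":0,"wy":0,"wz":0},{"x":0,"y":0,"z":0.0015,"wx":0,"wy":0,"wz":0},{"x":0,"y":0,"z":0.002,"wx":0,"wy":0,"wz":0},{"x":0,"y":0,"z":0.0025,"wx":0,"wy":0,"wz":0},{"x":0,"y":0,"z":0.0025,"wx":0,"wy":0,"wz":0},{"x":0,"y":0,"z":0.0025,"wx":0,"wy":0,"wz":0}])

```text
clock: 16.88
eef_pos: [0.5312, 0.0539, 0.0683]
eef_rot: [3.142, 0.0, 1.57]
force: [-0.5, 0.4, -2.0]
width: 0.0209
gripper_force: 49.2
```

play_rows(commands=[{"x":0,"y":0,"z":0.0005,"wx":0,"wy":0,"wz":0},{"x":0,"y":0,"z":0.001,"wx":0,"wy":0,"wz":0},{"x":0,"y":0,"z":0.0015,"wx":0,"wy":0,"wz":0},{"x":0,"y":0,"z":0.002,"wx":0,"wy":0,"wz":0},{"x":0,"y":0,"z":0.002,"wx":0,"wy":0,"wz":0},{"x":0,"y":0,"z":0.002,"wx":0,"wy":0,"wz":0}])

```text
clock: 17.62
eef_pos: [0.5311, 0.0541, 0.0664]
eef_rot: [-3.142, -0.0, 1.571]
force: [-2.4, 0.9, 1.1]
width: 0.0207
gripper_force: 49.3
```

play_rows(commands=[{"x":0,"y":0,"z":0.0005,"wx":0,"wy":0,"wz":0},{"x":0,"y":0,"z":0.001,"wx":0,"wy":0,"wz":0},{"x":0,"y":0,"z":0.001,"wx":0,"wy":0,"wz":0},{"x":0,"y":0,"z":0.001,"wx":0,"wy":0,"wz":0}])

```text
clock: 18.12
eef_pos: [0.5308, 0.0541, 0.065]
eef_rot: [-3.141, -0.0, 1.571]
force: [-2.7, 2.6, -0.4]
width: 0.0207
gripper_force: 49.2
```

It's entering, 4 mm deep so far. I'll ease it sideways to follow the small wall force and carry on down.

play_rows(commands=[{"x":0.0003,"y":-0.0003,"z":0.0005,"wx":0,"wy":0,"wz":0},{"x":0.0003,"y":-0.0003,"z":0.001,"wx":0,"wy":0,"wz":0},{"x":0.0003,"y":-0.0003,"z":0.002,"wx":0,"wy":0,"wz":0},{"x":0.0003,"y":-0.0003,"z":0.003,"wx":0,"wy":0,"wz":0},{"x":0.0003,"y":-0.0003,"z":0.004,"wx":0,"wy":0,"wz":0},{"x":0.0003,"y":-0.0003,"z":0.004,"wx":0,"wy":0,"wz":0}])

```text
clock: 18.88
eef_pos: [0.5307, 0.0543, 0.0611]
eef_rot: [-3.141, -0.0, 1.57]
force: [-2.7, 3.4, -0.7]
width: 0.0208
gripper_force: 49.2
```

play_rows(commands=[{"x":0,"y":0,"z":0.001,"wx":0,"wy":0,"wz":0},{"x":0,"y":0,"z":0.002,"wx":0,"wy":0,"wz":0},{"x":0,"y":0,"z":0.003,"wx":0,"wy":0,"wz":0},{"x":0,"y":0,"z":0.004,"wx":0,"wy":0,"wz":0},{"x":0,"y":0,"z":0.005,"wx":0,"wy":0,"wz":0},{"x":0,"y":0,"z":0.005,"wx":0,"wy":0,"wz":0}])

```text
clock: 19.62
eef_pos: [0.5307, 0.0544, 0.0562]
eef_rot: [-3.141, -0.0, 1.57]
force: [-4.0, 3.2, 0.1]
width: 0.0206
gripper_force: 49.3
```

play_rows(commands=[{"x":0.0003,"y":-0.0004,"z":0.001,"wx":0,"wy":0,"wz":0},{"x":0.0003,"y":-0.0004,"z":0.0015,"wx":0,"wy":0,"wz":0},{"x":0.0003,"y":-0.0004,"z":0.002,"wx":0,"wy":0,"wz":0},{"x":0.0003,"y":-0.0004,"z":0.0025,"wx":0,"wy":0,"wz":0},{"x":0.0003,"y":-0.0004,"z":0.0025,"wx":0,"wy":0,"wz":0}])

```text
clock: 20.25
eef_pos: [0.5306, 0.0544, 0.0538]
eef_rot: [3.141, 0.0, 1.57]
force: [-1.6, 2.0, -0.1]
width: 0.0209
gripper_force: 49.4
```

play_rows(commands=[{"x":0,"y":0,"z":0.0003,"wx":0,"wy":0,"wz":0},{"x":0,"y":0,"z":0.0006,"wx":0,"wy":0,"wz":0},{"x":0,"y":0,"z":0.001,"wx":0,"wy":0,"wz":0},{"x":0,"y":0,"z":0.001,"wx":0,"wy":0,"wz":0},{"x":0,"y":0,"z":0.001,"wx":0,"wy":0,"wz":0}])

```text
clock: 20.88
eef_pos: [0.5306, 0.0544, 0.0532]
eef_rot: [3.141, 0.0, 1.57]
force: [-5.1, 1.3, 5.6]
width: 0.021
gripper_force: 50.0
```

It is home: the collar took up about 7 N at exactly 16 mm depth. Release and retreat.

play_rows(commands=[{"x":0,"y":0,"z":-0.0005,"wx":0,"wy":0,"wz":0},{"x":0,"y":0,"z":-0.0005,"wx":0,"wy":0,"wz":0},{"x":0,"y":0,"z":-0.0005,"wx":0,"wy":0,"wz":0},{"x":0,"y":0,"z":-0.0005,"wx":0,"wy":0,"wz":0},{"x":0,"y":0,"z":-0.0005,"wx":0,"wy":0,"wz":0},{"x":0,"y":0,"z":-0.0005,"wx":0,"wy":0,"wz":0},{"x":0,"y":0,"z":-0.0005,"wx":0,"wy":0,"wz":0},{"x":0,"y":0,"z":-0.0005,"wx":0,"wy":0,"wz":0}], gripper=0)

```text
clock: 21.88
eef_pos: [0.5305, 0.0545, 0.0533]
eef_rot: [3.142, 0.0, 1.57]
force: [-0.2, -0.2, -0.6]
width: 0.0855
gripper_force: 0.0
```

play_rows(commands=[{"x":0,"y":0,"z":-0.02,"wx":0,"wy":0,"wz":0},{"x":0,"y":0,"z":-0.05,"wx":0,"wy":0,"wz":0},{"x":0,"y":0,"z":-0.08,"wx":0,"wy":0,"wz":0},{"x":0,"y":0,"z":-0.11,"wx":0,"wy":0,"wz":0},{"x":0,"y":0,"z":-0.14,"wx":0,"wy":0,"wz":0},{"x":0,"y":0,"z":-0.17,"wx":0,"wy":0,"wz":0},{"x":-0.04,"y":0,"z":-0.17,"wx":0,"wy":0,"wz":0},{"x":-0.08,"y":0,"z":-0.17,"wx":0,"wy":0,"wz":0},{"x":-0.12,"y":0,"z":-0.17,"wx":0,"wy":0,"wz":0},{"x":-0.16,"y":0,"z":-0.17,"wx":0,"wy":0,"wz":0},{"x":-0.19,"y":0,"z":-0.17,"wx":0,"wy":0,"wz":0},{"x":-0.2,"y":0,"z":-0.17,"wx":0,"wy":0,"wz":0}])

```text
clock: 23.38
eef_pos: [0.53, -0.1475, 0.2231]
eef_rot: [-3.141, 0.0, 1.567]
force: [0.6, 0.5, -0.3]
width: 0.0855
gripper_force: 0.0
```

```bash
python3 - <<'E'
from h import *
t=grab("top");s=grab("side")
f=lambda g,a,b,c,d,k:cv2.resize(g["pixels"][a:b,c:d],None,fx=k,fy=k)[...,::-1]
cv2.imwrite("pics/p4.png",np.hstack([f(t,170,330,150,310,2.5),f(s,150,310,220,380,2.5)]))
for im in(t,s):
    Q=pts(im).reshape(-1,3); R=np.hypot(Q[:,0]-.5312,Q[:,1]-.0545)
    a=Q[(R<.02)&(Q[:,2]>.07)]; b=Q[(R>.014)&(R<.02)&(Q[:,2]>.03)&(Q[:,2]<.06)]
    print(len(a),a.mean(0).round(4),np.percentile(a[:,2],[50,90]).round(4),len(b),np.median(b,0).round(4))
E
```

```text
94 [0.5316 0.0531 0.0888] [0.09   0.0926] 106 [0.5275 0.0507 0.0449]
81 [0.5264 0.0484 0.0838] [0.0846 0.0926] 37 [0.5224 0.0451 0.0459]
```

View pics/p4.png

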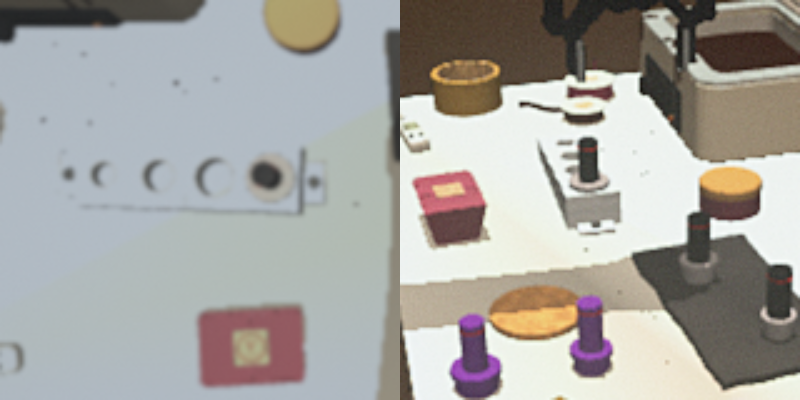

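The piston stands upright in step 4, at (268,175) in the top crop and (590,165) in the side crop. Its collar top is at 45 mm (39 + 6) and its grip top at about 91 mm, so it is fully home. The spare pistons, carton and tin haven't been disturbed.

```bash
python3 -c "
from bench import robot
print(robot.hand_in())"
```

```text
the job is handed in; nothing more can be done
None
```

The coaster piston bore lightly on steps 1, 2 and 3 (about 10 N each) without entering, then went into step 4; it stands there fully home, collar on the step, and the job is handed in at about 23 s.

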